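Lay the multimeter and the solder spool flat by pushing them over

ROBOT

A 7-joint arm with a two-finger parallel gripper is mounted at the origin on the work surface; the furniture and walls round the work are solid. World frame = base frame: x ahead of the robot, y to its left, z up, the work surface at z = 0. Lengths are in m, angles in rad, forces in N, time in s.
With the tool pointing down it reaches from about 0.4 to 0.875 m from the base axis. Payload 19.3 kg.
Tool frame: the origin (TCP) lies at the very end of the fingers, on their centre line; the grasp point (between the pads) lies 19 mm behind it; z points along the fingers, y is the line along which they close (so a half turn about z gives the same grasp; the last joint's range is limited). The gripper opens to 85 mm and grips with 20 to 120 N. Pads are 22 mm wide; open, the fingers measure 114 mm over their backs; the gripper's body (76 mm by 85 mm) begins 54 mm behind the grasp point. The pads swing forward as they close: fully open they stand 13 mm farther back than shut.
Start: joints at [1.182, 0.521, -0.036, 1.599, 0.021, 1.021, -0.113], TCP at [0.196, -0.594, 0.231] pointing down, gripper open.
Joint ranges: [-2.91, 2.91], [-0.3, 2.13], [-1.5, 1.42], [0.17, 2.43], [-1.26, 4.41], [0.16, 1.93], [-2.52, 2.52]. Speed limits (rad/s): [1.89, 1.89, 2.39, 2.39, 3.01, 3.01, 3.01].

INTERFACE

Orientations are given as a rotation vector (axis times angle).
In Python, from bench import status, eyes, ticket gives the robot as it stands.
- The arm moves only by the shell command python3 -m inch 'ROWS' [FORCE]. ROWS is JSON, a list of rows, each a list of 5 numbers: the gripper command: -1 is shut, 1 is fully open, values between are in proportion, then the shift along the world's x, y, z normalised to -1 to 1, where 1 is 20 cm, then the turn about the world's z normalised to -1 to 1, where 1 is 60 degrees. In form: [[fingers, dx, dy, dz, roll], ...]. A call has 1 to 12 rows; each row shifts and turns the commanded pose from where the row before left it; what a row does not reach is not made up. A row lasts 1/10 s, in which the tool goes at most 50 mm and 8.59 degrees, less where a joint would pass 70% of its speed; a pose out of reach is approached as far as the arm can. A call with a number of a shift or a turn outside -1 to 1 is refused whole. A call with a gripper value outside its range is refused whole. The fingers move at their own pace and stop on an object; FORCE is the grip in N (left out, the last holds). Time passes only in rows, so rows that do not move let the fingers close. It gives the time, the measured TCP pose, the force, the opening and the grip force at its end, in the units of the state.
- status.get_state(): the state, without advancing time (a new reading comes with each control period).
- eyes.capture(name): name is "side" or "top"; returns the picture (420x560x3 uint8, red, green, blue); there is no depth.
- eyes.calibration(name): a dict with "K" (3x3 intrinsics, pixels), "R" (3x3) and "t" (3): a world point X has camera coordinates R X + t. Camera axes: x right, y down, z forward; pixel columns grow to the right and rows downward; lengths in m; the calibration is good to about 2 mm. A picture is of the moment at which its call begins. calibration takes no time and is no camera call.
- ticket.sign_off(): hands the job in; it is judged then, once.
The state is a dict: "time": time; "q": joint angles; "qvel": joint speeds; "joint_torque": joint torques, N m; "position": TCP position; "orientation": TCP orientation; "force": force on the tool from outside, world axes, zero at the start; "torque": the same for the moment, N m; "grip_width": finger opening in m; "grip_force": force on a finger pad.
Only numpy, scipy, OpenCV 4.12 (cv2) and the standard library are available. Lean on these libraries where they do the work, as an engineer would, in place of code of your own. Each camera call takes 0.05 s, during which the arm holds its last target. There are 200 camera calls.

TASK

Two things on the bench stand on edge and could topple or roll off: the nearer yellow multimeter and the spool of solder. Push the multimeter over onto its back, so that its display and dial face up, and push the spool over so that it sits flat on one of its flanges (either one); only push them, do not pick them up. Leave each lying about where it stood, not shoved across the bench, and leave the other things where they are.

Things in the scene. Friction and masses are not known exactly. Their poses are not given: they have to be found in the camera images.
- meter_mid (a point): Middle of the yellow multimeter's body, 142 x 72 x 32 mm (x length, y width, z out of the face with display and dial), 0.27 kg. The dial, 28 mm across, stands 11 mm proud of the face, its centre 12 mm towards -x. At first it stands on a long edge, z and x level, facing any way, middle 36 mm and top 72 mm above the bench. On its back, z is up and the middle 16 mm high.
- spool_mid (a point): Middle of the spool of solder, 60 mm across the black flanges, 40 mm long along its axle (z), 0.26 kg; it touches as a solid cylinder. At first it stands on its rims and can roll: z level, pointing any way, middle about 30 mm and top 60 mm above the bench. On a flange, z is upright (up or down) and the middle 20 mm high. Pushed low down it slides; pushed near the top it tips.
- flux_bottle: Bystander: brown bottle with a black nozzle, 34 mm across and 79 mm tall, loose, standing beyond the spool; a taller white bottle, a glue bottle and a pen pot stand farther back. A black card rack on a tray stands between the spool and the multimeter. Origin at the centre of its underside.
- battery: Bystander: flat grey and blue battery pack with a short lead, 30 x 91 x 10 mm (long side along its y), loose, lying on the robot's side of the multimeter. Origin at the middle of its underside.
There are look-alikes about, which are no part of the job. Of the things that look like the part that bears spool_mid, the smaller one is meant.

How it is judged:
By the outcome, as a careful person would: the job done as asked, in the order asked, and still so for the second after the job is handed in, with the robot touching nothing.
It also fails if it takes over 48 s, if anything falls off the work surface, if the arm or the gripper's body presses on something with over 40 N, if the wrist force passes 120 N, or if a joint passes its speed limit or range.

## Working session

There is one attempt and no reset: what is moved stays moved. The work goes in short steps, Python scripts to look and compute and a shell command to move; the robot and the scene stay as the last step left them, time stands still between calls to the robot, and variables do not carry over. Pictures are saved under pics/ and viewed, at most 10 in all, crops included, and the job is handed in when it is done.

```bash
mkdir -p pics; ls; python3 - <<'E'
from bench import status, eyes
import cv2
s=status.get_state(); print(s['position'],s['orientation'],s['force'])
for n in('side','top'):
    im=eyes.capture(n); cv2.imwrite(f'pics/{n}0.png',im[:,:,::-1]); c=eyes.calibration(n); print(n,c['K'],c['R'],c['t'])
E
```

```text
pics
[ 0.19572657 -0.59320362  0.23072844] [-3.10068776e+00 -4.98394165e-01  4.24732740e-04] [-0.66831343  1.2004168   0.46534545]
side [[435.66211292   0.         274.38062858]
 [  0.         435.66211292 211.28247472]
 [  0.           0.           1.        ]] [[-0.41731042 -0.90871181 -0.00973969]
 [-0.74891493  0.34995775 -0.56272196]
 [ 0.51476057 -0.22753554 -0.82658885]] [0.14653831 0.36304859 1.06523065]
top [[424.36322598   0.         277.25729217]
 [  0.         424.36322598 210.38977742]
 [  0.           0.           1.        ]] [[-0.02650802 -0.99957622 -0.01202951]
 [-0.9938532   0.02764634 -0.10719838]
 [ 0.10748552  0.00911395 -0.99416488]] [-0.00921688  0.44381954  1.30110505]
```

View pics/side0.png

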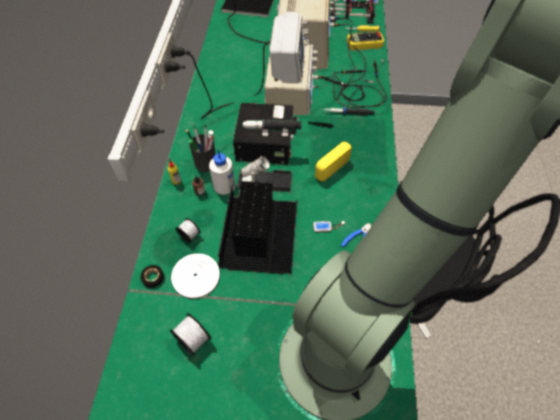

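View pics/top0.png

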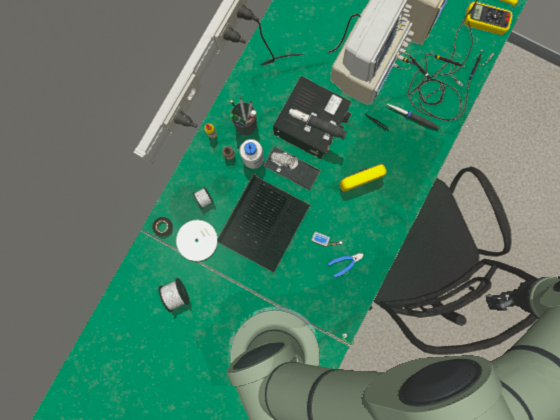

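The side view shows the multimeter near (333,161) and the small spool near (188,231). The top view shows them near (363,178) and (203,198). I'll zoom in on both.

```bash
cat > h.py <<'E'
import numpy as np, cv2
from bench import eyes
def ray(n,u,v):
    c=eyes.calibration(n);R=np.array(c['R']);t=np.array(c['t'])
    return -R.T@t, R.T@np.linalg.inv(c['K'])@[u,v,1]
def onz(n,u,v,z):
    o,d=ray(n,u,v); return o+d*(z-o[2])/d[2]
def proj(n,X):
    c=eyes.calibration(n); p=np.array(c['K'])@(np.array(c['R'])@X+c['t']); return p[:2]/p[2]
def snap(n,name):
    im=eyes.capture(n)[:,:,::-1].copy(); cv2.imwrite('pics/'+name+'.png',im); return im
def crop(im,cx,cy,w=50,h=37,s=8):
    return cv2.resize(im[cy-h:cy+h,cx-w:cx+w],None,fx=s,fy=s,interpolation=cv2.INTER_CUBIC)
E
python3 - <<'E'
from h import *
t=cv2.imread('pics/top0.png');s=cv2.imread('pics/side0.png')
a=np.vstack([np.hstack([crop(t,363,178,s=4),crop(s,333,161,s=4)]),np.hstack([crop(t,203,198,s=4),crop(s,188,231,s=4)])])
cv2.imwrite('pics/c0.png',a)
for n,im in(('top',t),('side',s)):
    hsv=cv2.cvtColor(im,cv2.COLOR_BGR2HSV)
    m=cv2.inRange(hsv,(20,150,110),(35,255,255))
    cs,_=cv2.findContours(m,0,2)
    for c in cs:
        if cv2.contourArea(c)>80: print(n,cv2.minAreaRect(c),cv2.boxPoints(cv2.minAreaRect(c)).round(1).tolist())
print([onz('top',203,198,.03),onz('top',363,178,.07),onz('side',188,231,.03),onz('top',322,239,0),onz('top',228,153,.07)])
E
```

```text
top ((362.544189453125, 176.8397674560547), (12.73134994506836, 48.266109466552734), 68.55226135253906) [[337.79998779296875, 179.6999969482422], [382.70001220703125, 162.10000610351562], [387.29998779296875, 173.89999389648438], [342.3999938964844, 191.60000610351562]]
top ((488.2801208496094, 18.074691772460938), (44.51122283935547, 25.250940322875977), 14.931418418884277) [[463.5, 24.5], [470.0, 0.10000000149011612], [513.0, 11.600000381469727], [506.5, 36.0]]
side ((332.3664855957031, 159.8031768798828), (17.96036148071289, 46.01081466674805), 47.72631072998047) [[309.29998779296875, 168.60000610351562], [343.29998779296875, 137.6999969482422], [355.3999938964844, 151.0], [321.3999938964844, 181.89999389648438]]
side ((365.5, 41.5), (13.0, 35.0), 90.0) [[348.0, 35.0], [383.0, 35.0], [383.0, 48.0], [348.0, 48.0]]
[array([0.48810092, 0.20954224, 0.03      ]), array([ 0.52986543, -0.28403694,  0.07      ]), array([0.4849544 , 0.20932227, 0.03      ]), array([ 0.35139907, -0.15961028,  0.        ]), array([0.61926246, 0.12438196, 0.07      ])]
```

View pics/c0.png

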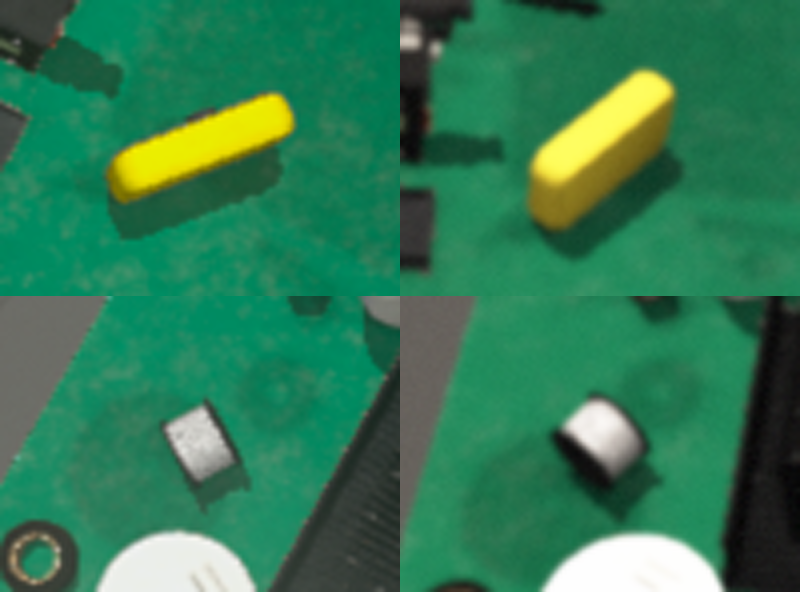

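The dial shows as a dark bump on the far (+x) side of the meter, at crop pixel (205,113), so the meter must be pushed from there towards the robot. The spool's axle runs about from (165,450) to (240,425) in the crop, and the clearer fall direction is towards the rack. Next I'll work out the pose numbers.

```bash
python3 - <<'E'
from h import *
from bench import status
from scipy.spatial.transform import Rotation as Ro
np.set_printoptions(precision=4,suppress=True)
t=cv2.imread('pics/top0.png');s=cv2.imread('pics/side0.png')
P=np.array([onz('top',u,v,.070) for u,v in [[337.8,179.7],[382.7,162.1],[387.3,173.9],[342.4,191.6]]])
print('meter top',P.mean(0),'L',np.linalg.norm(P[1]-P[0]),'W',np.linalg.norm(P[2]-P[1]))
Q=np.array([onz('side',u,v,.072) for u,v in [[309,170],[343,138]]]); print('side corners',Q)
L=(P[1]-P[0])/np.linalg.norm(P[1]-P[0]);print('long ang',np.degrees(np.arctan2(L[1],L[0])))
d=onz('top',363-50+205/4,178-37+113/4,.05)-P.mean(0);print('dial rel',d, 'along L',d@L)
# spool
hs=cv2.cvtColor(t,cv2.COLOR_BGR2HSV)
for nm,m in(('white',cv2.inRange(hs,(0,0,90),(180,70,255))),('all',255-cv2.inRange(hs,(60,90,0),(95,255,255)))):
    k=np.zeros_like(m);k[182:216,188:220]=255;m&=k
    n,lab,st,ce=cv2.connectedComponentsWithStats(m);i=1+st[1:,4].argmax()
    c=cv2.findContours((lab==i).astype('uint8'),0,2)[0][0];r=cv2.minAreaRect(c);B=cv2.boxPoints(r)
    print(nm,r,st[i,4]); 
    W=np.array([onz('top',*p,.045) for p in B]);e=[W[1]-W[0],W[2]-W[1]]
    print(' centre',W.mean(0),[(np.linalg.norm(x),np.degrees(np.arctan2(x[1],x[0]))) for x in e])
for n,(u,v) in(('battery',(322,239)),):print(n,onz('top',u,v,0))
T=Ro.from_rotvec(status.get_state()['orientation']).as_matrix();print(T)
E
```

```text
meter top [ 0.5336 -0.283   0.07  ] L 0.1473631016224551 W 0.0386839092291723
side corners [[ 0.5087 -0.1877  0.072 ]
 [ 0.5798 -0.3455  0.072 ]]
long ang -70.04306746487075
dial rel [ 0.0271 -0.0102 -0.02  ] along L 0.018835435306288444
white ((202.30001831054688, 197.59999084472656), (16.54690170288086, 12.521980285644531), 63.43495178222656) 206
 centre [0.4873 0.2089 0.045 ] [(np.float64(0.03856865600181245), np.float64(-64.60885702307577)), (np.float64(0.05195806282586479), np.float64(-154.3491283736077))]
all ((202.7000274658203, 197.90000915527344), (17.441329956054688, 13.86362075805664), 63.43495178222656) 238
 centre [0.4864 0.2077 0.045 ] [(np.float64(0.04270266362433221), np.float64(-64.60879939522967)), (np.float64(0.05475913126828265), np.float64(-154.3612997247975))]
battery [ 0.3514 -0.1596  0.    ]
[[ 0.9496  0.3134 -0.0003]
 [ 0.3134 -0.9496  0.001 ]
 [-0.     -0.001  -1.    ]]
```

```bash
python3 -m inch '[[1,0.179,0.15,0,0.03],[1,0.179,0.15,0,0],[1,0.179,0.15,0,0],[1,0.179,0.15,0,0],[1,0.179,0.15,0,0],[1,0.179,0.15,0,0],[1,0.179,0.15,0,0],[1,0.179,0.15,0,0],[1,0.179,0.15,0,0],[1,0.179,0.15,0,0],[1,0.179,0.15,0,0],[1,0,0,0,0]]'
```

```text
time: 1.3
position: [0.5939, -0.2571, 0.2305]
orientation: [-3.089, -0.559, -0.002]
force: [-0.9, -0.7, 0.7]
grip_width: 0.0856
grip_force: 0.0
```

```bash
python3 -m inch '[[1,0,0,-0.18,0],[1,0,0,-0.18,0],[1,0,0,-0.18,0],[1,0,0,-0.18,0],[1,0,0,-0.19,0],[1,0,0,0,0],[1,0,0,0,0]]'; python3 - <<'E'
from h import *
s=snap('side','s1');t=snap('top','t1')
cv2.imwrite('pics/c1.png',np.hstack([crop(t,363,178,s=4),crop(s,333,161,s=4)]))
E
```

```text
time: 2.0
position: [0.5896, -0.2635, 0.0497]
orientation: [-3.093, -0.547, 0.001]
force: [0.6, -0.7, 0.8]
grip_width: 0.0851
grip_force: 0.0
```

View pics/c1.png

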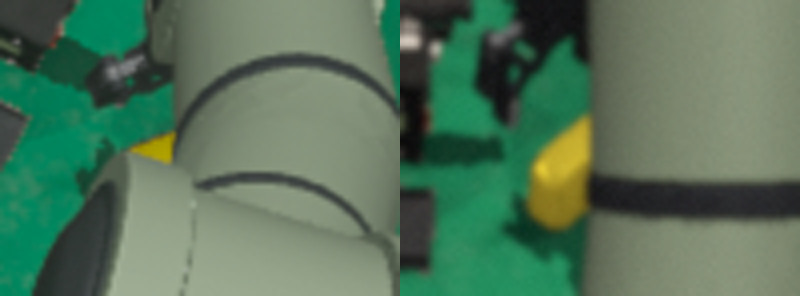

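The meter still stands, visible at crop pixel (555,190) beside the arm, with the fingers about 33 mm beyond its face. Now the slow push.

```bash
python3 -m inch '[[1,-0.047,-0.017,0,0],[1,-0.047,-0.017,0,0],[1,-0.024,-0.009,0,0],[1,-0.024,-0.009,0,0],[1,-0.024,-0.009,0,0],[1,-0.024,-0.009,0,0]]';  python3 -m inch '[[1,-0.024,-0.009,0,0],[1,-0.024,-0.009,0,0]]'
```

```text
time: 2.7
position: [0.5515, -0.2776, 0.0494]
orientation: [3.094, 0.547, 0.001]
force: [0.6, 0.9, 0.1]
grip_width: 0.085
grip_force: 0.4
time: 2.9
position: [0.5417, -0.2812, 0.0492]
orientation: [-3.094, -0.547, 0.0]
force: [0.8, 0.6, 0.2]
grip_width: 0.0856
grip_force: 0.2
```

```bash
python3 -m inch '[[1,-0.024,-0.009,0,0],[1,-0.024,-0.009,0,0]]';  python3 -m inch '[[1,-0.024,-0.009,0,0]]'; python3 - <<'E'
from h import *
s=snap('side','s2');t=snap('top','t2')
cv2.imwrite('pics/c2.png',np.hstack([crop(t,363,178,s=4),crop(s,333,161,s=4)]))
E
```

```text
time: 3.1
position: [0.532, -0.2849, 0.0492]
orientation: [-3.094, -0.547, 0.0]
force: [0.5, 0.8, 0.4]
grip_width: 0.0855
grip_force: 0.0
time: 3.2
position: [0.5272, -0.2867, 0.0492]
orientation: [-3.093, -0.547, 0.0]
force: [0.2, -0.5, 0.0]
grip_width: 0.0853
grip_force: 0.0
```

View pics/c2.png

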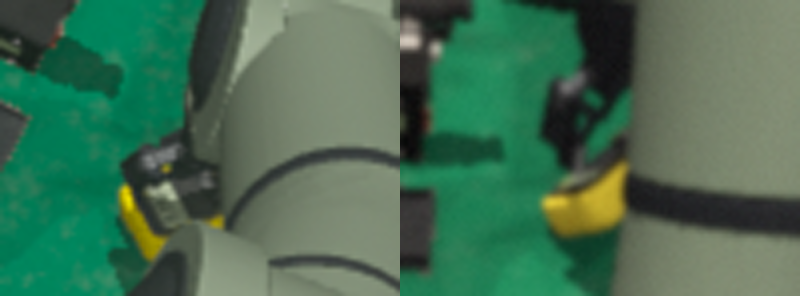

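In both views the meter is tilted back, mid-topple, at crop pixels (150,215) and (590,205). I'll push slightly further, let it settle and retreat.

```bash
python3 -m inch '[[1,-0.024,-0.009,0,0],[1,-0.024,-0.009,0,0],[1,-0.024,-0.009,0,0],[1,0,0,0,0],[1,0,0,0,0],[1,0,0,0,0]]'; python3 -m inch '[[-1,0,0,0.2,0],[-1,0,0,0.25,0],[-1,0,0,0.25,0],[-1,0,0,0.25,0],[-1,0.1,0.2,0,0],[-1,0.05,0.24,0,0],[-1,0,0.24,0,0],[-1,0,0.24,0,0],[-1,0,0.24,0,0],[-1,0,0.24,0,0],[-1,0,0,0,0]]'
python3 - <<'E'
from h import *
s=snap('side','s3');t=snap('top','t3')
cv2.imwrite('pics/c3.png',np.vstack([np.hstack([crop(t,363,188,s=4),crop(s,333,171,s=4)]),np.hstack([crop(t,203,198,s=4),crop(s,188,231,s=4)])]))
E
```

```text
time: 3.9
position: [0.5135, -0.2918, 0.0493]
orientation: [-3.093, -0.548, -0.0]
force: [0.2, 0.1, -0.3]
grip_width: 0.0855
grip_force: 0.0
time: 5.0
position: [0.5432, -0.0047, 0.2396]
orientation: [-3.089, -0.56, -0.002]
force: [-0.4, -1.1, 1.0]
grip_width: -0.0
grip_force: 0.0
```

View pics/c3.png

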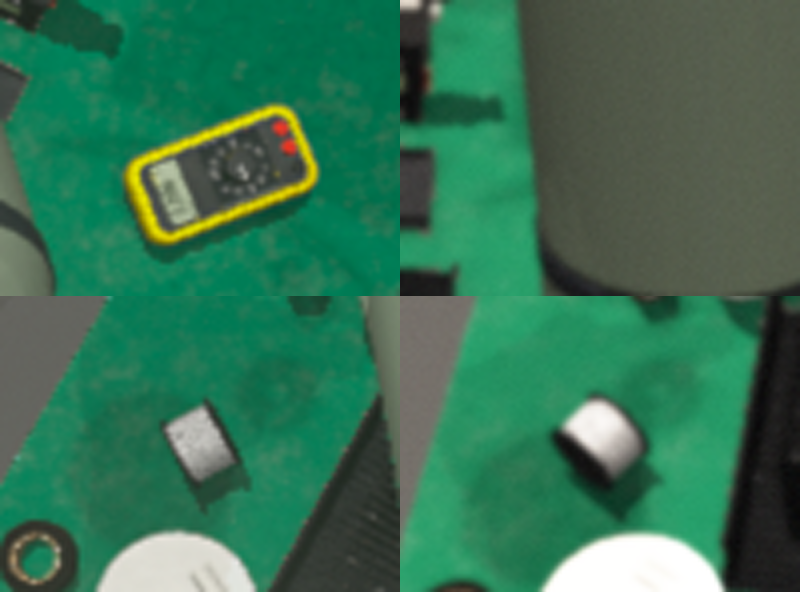

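The meter lies on its back with display and dial up, at crop pixel (220,175), and the spool is unmoved. Now over to the bench-edge side of the spool.

```bash
python3 -m inch '[[-1,-0.058,0.19,0,0.083],[-1,-0.058,0.19,0,0],[-1,-0.058,0.19,0,0],[-1,-0.058,0.19,0,0],[-1,-0.058,0.19,0,0],[-1,-0.058,0.19,0,0],[-1,-0.058,0.19,0,0],[-1,0,0,0,0],[-1,0,0,0,0],[-1,0,0,0,0]]'
```

```text
time: 6.1
position: [0.4628, 0.2526, 0.2392]
orientation: [3.067, 0.678, -0.0]
force: [0.6, -0.4, -0.6]
grip_width: 0.0003
grip_force: 0.0
```

```bash
python3 -m inch '[[-1,-0.008,0.05,0,0],[-1,0,0,-0.187,0],[-1,0,0,-0.187,0],[-1,0,0,-0.187,0],[-1,0,0,-0.187,0],[-1,0,0,-0.187,0],[-1,0,0,0,0],[-1,0,0,0,0]]'; python3 - <<'E'
from h import *
s=snap('side','s4');t=snap('top','t4')
cv2.imwrite('pics/c4.png',np.hstack([crop(t,203,198,s=4),crop(s,188,231,s=4)]))
E
```

```text
time: 6.9
position: [0.4606, 0.2642, 0.0528]
orientation: [3.067, 0.68, -0.001]
force: [0.7, 0.1, 0.9]
grip_width: -0.0002
grip_force: 0.0
```

View pics/c4.png

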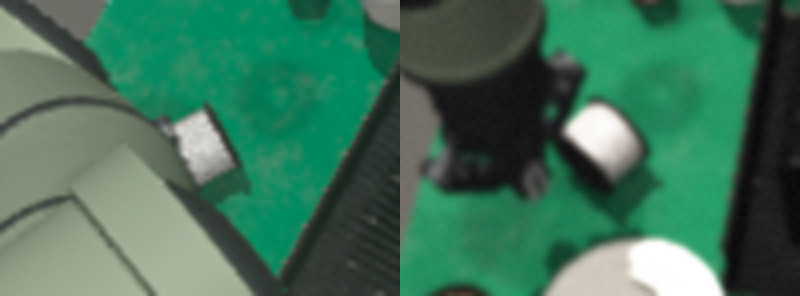

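The shut fingers stand beside the spool's near flange, at crop pixel (535,180), on its centre line, and the spool is still upright. Now the push along its axle.

```bash
python3 -m inch '[[-1,0.021,-0.045,0,0],[-1,0.021,-0.045,0,0],[-1,0.011,-0.023,0,0],[-1,0.011,-0.023,0,0],[-1,0.011,-0.023,0,0],[-1,0.011,-0.023,0,0]]'; python3 -m inch '[[-1,0.011,-0.023,0,0],[-1,0.011,-0.023,0,0]]'; python3 - <<'E'
from h import *
s=snap('side','s5');t=snap('top','t5')
cv2.imwrite('pics/c5.png',np.hstack([crop(t,203,198,s=4),crop(s,188,231,s=4)]))
E
```

```text
time: 7.6
position: [0.478, 0.2279, 0.0526]
orientation: [-3.066, -0.681, -0.001]
force: [-0.6, 1.0, 1.5]
grip_width: -0.0001
grip_force: 0.5
time: 7.8
position: [0.4822, 0.218, 0.0523]
orientation: [3.067, 0.681, -0.0]
force: [-0.7, 0.9, 0.0]
grip_width: -0.0001
grip_force: 0.4
```

View pics/c5.png

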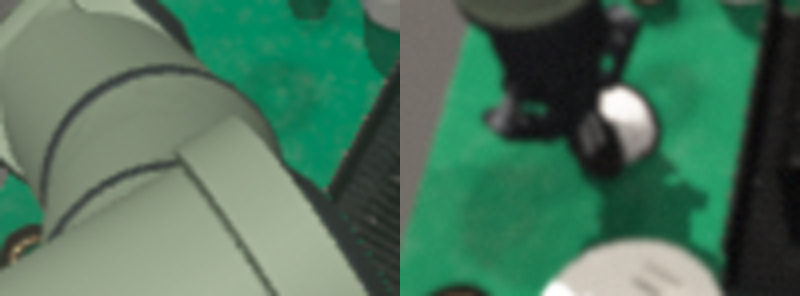

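The side view shows the spool tilting, at crop pixel (620,130), without sliding. I'll carry on for 20 mm, settle, rise and look.

```bash
python3 -m inch '[[-1,0.011,-0.023,0,0],[-1,0.011,-0.023,0,0],[-1,0.011,-0.023,0,0],[-1,0.011,-0.023,0,0],[-1,0,0,0,0],[-1,0,0,0,0],[-1,0,0,0,0]]'; python3 -m inch '[[-1,0,0,0.2,0],[-1,0,0,0.25,0],[-1,0,0,0.25,0],[-1,0,0,0.25,0],[-1,-0.05,-0.23,0,0],[-1,-0.05,-0.23,0,0],[-1,0,-0.24,0,0],[-1,0,-0.24,0,0],[-1,0,-0.24,0,0],[-1,0,0,0,0],[-1,0,0,0,0],[-1,0,0,0,0]]'
python3 - <<'E'
from h import *
s=snap('side','s6');t=snap('top','t6')
cv2.imwrite('pics/c6.png',np.vstack([np.hstack([crop(t,203,198,s=4),crop(s,188,231,s=4)]),np.hstack([crop(t,340,210,s=4),crop(s,333,171,s=4)])]))
E
```

```text
time: 8.6
position: [0.4908, 0.2003, 0.0523]
orientation: [-3.067, -0.681, -0.0]
force: [0.4, 0.1, -0.2]
grip_width: 0.0004
grip_force: 0.0
time: 9.8
position: [0.4709, -0.0348, 0.2423]
orientation: [-3.066, -0.683, -0.0]
force: [-0.4, 1.9, 0.3]
grip_width: -0.0001
grip_force: 0.0
```

View pics/c6.png

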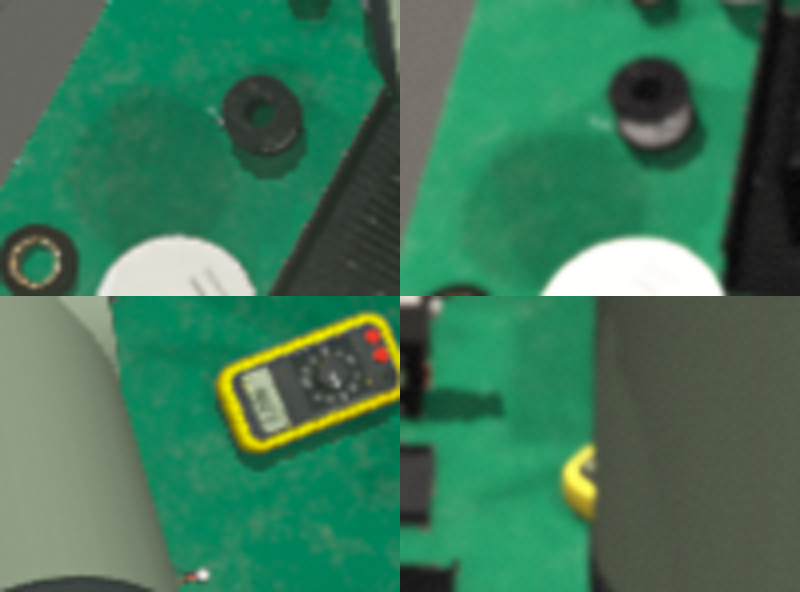

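The spool sits flat on a flange at crop pixel (262,115), clear of the bottle and the rack. The meter lies face up and the arm is hovering clear, so I'll hand the job in.

```bash
python3 -c "
from bench import ticket; print(ticket.sign_off())"
```

```text
the job is handed in; nothing more can be done
None
```

The multimeter was pushed over first and lies on its back with display and dial up; the spool then went over onto a flange, both lie about where they stood, and the job was handed in at about 10 s with no sign of anything else being touched.

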